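Take the rolling pin out through the half-open glass top of a showcase

ROBOT

A 6-joint arm with a two-finger parallel gripper is mounted at the origin on a cart in front of the work surface, level with it; the furniture and walls round the work are solid. World frame = base frame: x ahead of the robot, y to its left, z up, the work surface at z = 0. Lengths are in m, angles in rad, forces in N, time in s.
With the tool pointing down it reaches from about 0.3 to 0.75 m from the base axis. Payload 8.5 kg.
Tool frame: the origin (TCP) lies on the centre line of the jaws, within the pads' length; the fingertips stand 8 mm ahead of it and the grasp point (between the pads) lies 11 mm behind it; z points along the fingers, y is the line along which they close (so a half turn about z gives the same grasp; the last joint's range is limited). The gripper opens to 88 mm and grips with 3 to 60 N. Pads are 18 mm wide; open, the fingers measure 123 mm over their backs; the gripper's body (75 mm by 187 mm) begins 45 mm behind the grasp point.
Start: joints at [-1.474, 0.381, 1.297, -0, 1.464, -0.215], TCP at [0.169, -0.523, 0.247] pointing down, gripper open.
Joint ranges: [-3.11, 3.11], [-0.89, 2.33], [0.22, 2.48], [-1.42, 4.56], [0.17, 2.85], [-2.88, 2.88]. Speed limits (rad/s): [2.39, 2.39, 3.14, 3.14, 3.14, 3.14].

INTERFACE

Orientations are given as a rotation vector (axis times angle).
In Python, from workcell import monitor, eyes, job_done gives the robot as it stands.
- The arm moves only by the tool move_arm, never from a script. Its argument "rows" is a list of rows, each a list of 3 entries, a list of its own where there are three numbers: the shift along the tool's x, y, z in units of 50 mm (1.0 is 50 mm), then the turn, a rotation vector about the tool's x, y, z in degrees, then the closure, from -1 (fully open) to 1 (shut). In form: [[[tx, ty, tz], [ax, ay, az], claw], ...]. A call has 1 to 8 rows; each row shifts and turns the commanded pose from where the row before left it, along the tool's axes as they then stand; what a row does not reach is not made up. A row lasts 1/10 s, in which the tool goes at most 50 mm and 8.59 degrees, less where a joint would pass 70% of its speed; a pose out of reach is approached as far as the arm can. A call is refused whole if a number of a shift passes 1 or a number of a turn 8.59, either way. A call with a gripper value outside its range is refused whole. The fingers move at their own pace and stop on an object; the grip force is fixed at half the most. Time passes only in rows, so rows that do not move let the fingers close. It gives the time, the measured TCP pose, the force, the opening and the grip force at its end, in the units of the state.
- monitor.get_state(): the state, without advancing time (a new reading comes with each control period).
- eyes.capture(name): name is "scene" or "top"; returns a dict with "pixels" (384x512x3 uint8, red, green, blue), "z_map" (384x512 float32, m along the optical axis (not along the pixel's ray), 0 where there is no reading), "K" (3x3 intrinsics, pixels), "k1" (the pictures are not rectified: a ray, as slopes to the right and down, at radius r is drawn at 1 + k1 r^2 times it, then the intrinsics apply), "rvec" (rotation vector, rad) and "tvec" (3), from world to camera coordinates, as OpenCV has them. Camera axes: x right, y down, z forward; pixel columns grow to the right and rows downward; lengths in m; the calibration is good to about 2 mm. A picture is of the moment at which its call begins.
- job_done(): hands the job in; it is judged then, once.
Trained networks look in a picture, given as the dict that the camera call returned (one of the last four; its "shot" number tells which), for a name from the list of things; names that differ only in an ending like _2 or _b are one class to them, and where a whole thing is asked for, a point or a joint stands for the part that bears it (a point fixed in the world has none). Each returns a list of dicts, best first, with "p" (0 to 1); they miss things now and then, are a little off and sometimes report something else, mostly with a low value. They report only what shows in the picture. A call takes as long as a camera call.
- eyes.look_for(label, picture): "xyz" ([x, y, z] in m, in the coordinates of the camera as it stood for that picture, good to about 4 mm: the middle of the surface that is visible of it).
- eyes.cut_out(label, picture): "mask" (384x512 bool, what is visible of it).
- eyes.landmark_of(label, picture): "xyz" ([x, y, z] in m, in the coordinates of the camera as it stood for that picture, good to about 4 mm: a listed point, or the origin of a listed thing).
The state is a dict: "time_s": time; "joint_pos": joint angles; "qd": joint speeds; "effort": joint torques, N m; "eef_pos": TCP position; "tool_rot": TCP orientation; "wrist_force": force on the tool from outside, world axes, zero at the start; "torque": the same for the moment, N m; "finger_gap": finger opening in m; "grasp_force": force on a finger pad.
Only numpy, scipy, OpenCV 4.12 (cv2) and the standard library are available. Lean on these libraries where they do the work, as an engineer would, in place of code of your own. Each camera call takes 0.05 s, during which the arm holds its last target. There are 200 camera calls.

TASK

A customer wants to see the rolling pin with the knob handles from the counter showcase: slide the glass pane fully aside, draw the pin out end first at a slant through the opening, which is shorter than the pin, and finish by holding it up level and still, well clear above the showcase, without letting go. Do not knock the pin hard against the glass, leave the tapered pin lying on its rests, and do not disturb the other things on the counter.

Things in the scene. Friction and masses are not known exactly. Their poses are not given: they have to be found in the camera images.
- showcase: low oak counter showcase with glass sides, fixed to the counter; origin under its centre, 384 mm long (own y), 210 mm wide (own x), frame top 99 mm above the counter. Inside 360 x 190 mm, floor 15 mm above the counter. Glass top: a fixed pane over the -y half, a sliding one over the +y half. Two small pots (tops at 49 mm) stand inside at own y below -105 mm
- glass_pane (a joint): travel of the sliding pane in m: 0 shut, 0.177 fully aside (end stop); it slides along the showcase's -y with about 1.5 N of friction and stays where it is left
- pane_pull (a point): centre of the dark steel finger pull on the sliding pane, a bar 60 mm long (showcase x), 10 mm wide (showcase y) and 11 mm high standing on the glass, 6 mm from the pane's +y edge; its top is 109 mm above the counter, and it travels with the pane. It can be pushed or pinched with the fingertips
- opening_center (a point): centre of the opening, level with the frame's top: with the pane fully aside it is 177 mm long (showcase y) and 190 mm wide, so shorter than the pins; the slid pane lies on the fixed one, its upper face 98 mm above the counter
- opening_edge (a point): middle of the free edge of the fixed glass pane, on its underside, 89 mm above the counter; the pane is 4 mm thick and reaches from here to the showcase's -y end. The covered end of the pin lies below it and must come out from under this edge
- cradles (a point): point half-way between the two display cradles, 45 mm above the counter: these are 46 mm from here along the showcase's -x and +x. Each has two steel V rests, 5 mm thick, 26 mm either side of its middle along y, 34 mm wide in x; the V's bottom is 45 mm and its tips 55 mm above the counter. One pin lies in each, along the showcase's y
- pin_center (a point): centre of the wooden rolling pin with a knob handle at each end: 240 mm long (own y), barrel 152 mm long and 36 mm thick, handles 44 mm long and at most 23 mm thick, 0.13 to 0.21 kg; its axis lies 67 mm above the counter. It may be rolled about its axis: only own y matters. Either cradle may hold it; some 70 mm of its -y part is under the fixed pane
- pin_end_open (a point): end of the rolling pin at its own +y, on the axis: the end below the opening, about 10 mm from the showcase's end wall
- pin_end_covered (a point): end of the rolling pin at its own -y, on the axis: the end below the fixed pane
- tapered_center (a point): centre of the other pin, a plain tapered one without handles, 240 mm long, 32 mm in diameter in the middle and 18 mm at the ends, lying in the other cradle; not to be moved
- jar: small loose glass jar with a steel lid, 57 x 49 x 70 mm, right of the showcase; origin under its centre; a bystander
- stamp: loose rubber stamp with a turned handle, 32 x 32 x 69 mm, right of the showcase; origin under its centre; a bystander
- twine: loose spool of twine, 56 mm across, 52 mm high, behind the showcase; origin under its centre; a bystander

How it is judged:
By the outcome, as a careful person would: the job done as asked, in the order asked, and still so for the second after the job is handed in, while the arm keeps its last pose, push and grip.
It also fails if it takes over 48 s, if anything falls off the work surface, if the arm or the gripper's body presses on something with over 40 N, if the wrist force passes 120 N, or if a joint passes its speed limit or range.

## Working session

There is one attempt and no reset: what is moved stays moved. The work goes in short steps, Python scripts to look and compute and a tool call to move; the robot and the scene stay as the last step left them, time stands still between calls to the robot, and variables do not carry over. Pictures are saved under pics/ and viewed, at most 10 in all, crops included, and the job is handed in when it is done.

Besides the shell and the picture viewer there is one more tool, called after "Call:" in YAML: its name, and indented under it one key for each argument. move_arm: Moves the arm, as the interface text tells. Its arguments: {"type":"object","properties":{"rows":{"type":"array"}},"required":["rows"]}

```bash
mkdir -p pics; cat > h.py <<'E'
import numpy as np,cv2
from scipy.spatial.transform import Rotation as R
from workcell import monitor,eyes,job_done
def w(p,c): return R.from_rotvec(np.ravel(c["rvec"])).inv().apply(np.array(p)-np.ravel(c["tvec"]))
def save(c,n): cv2.imwrite("pics/"+n,c["pixels"][:,:,::-1])
def st():
    s=monitor.get_state(); print({k:np.round(s[k],3).tolist() for k in("time_s","joint_pos","eef_pos","tool_rot","wrist_force","finger_gap","grasp_force")}); return s
E
python3 - <<'E'
from h import *
s=st(); print(R.from_rotvec(s["tool_rot"]).as_matrix().round(3))
for n in("scene","top"):
    c=eyes.capture(n); save(c,n+"0.png")
    for l in["showcase","pane_pull","opening_center","opening_edge","cradles","pin_center","pin_end_open","pin_end_covered","tapered_center","jar","stamp","twine"]:
        for d in eyes.landmark_of(l,c)[:2]: print(n,l,round(d["p"],2),w(d["xyz"],c).round(4))
E
```

```text
{'time_s': 0.0, 'joint_pos': [-1.474, 0.381, 1.298, -0.0, 1.464, -0.215], 'eef_pos': [0.169, -0.523, 0.246], 'tool_rot': [-3.102, -0.488, -0.0], 'wrist_force': [-0.347, 0.202, -0.498], 'finger_gap': 0.088, 'grasp_force': 0.0}
[[ 0.952  0.307 -0.   ]
 [ 0.307 -0.952  0.001]
 [ 0.    -0.001 -1.   ]]
scene showcase 0.8 [ 0.5409  0.2125 -0.0007]
scene pane_pull 0.75 [0.522  0.3873 0.1005]
scene opening_center 0.71 [0.5301 0.302  0.0957]
scene cradles 0.19 [ 0.5415 -0.0837 -0.0024]
scene pin_end_open 0.22 [0.5446 0.2142 0.0888]
scene jar 0.93 [ 5.40e-01 -8.81e-02 -5.00e-04]
scene stamp 0.88 [ 0.4162 -0.0973  0.0031]
scene twine 0.86 [ 0.7635  0.1551 -0.0038]
top showcase 0.87 [0.5381 0.2121 0.0019]
top showcase 0.18 [7.557e-01 1.605e-01 7.000e-04]
top pane_pull 0.58 [0.5183 0.382  0.105 ]
top pane_pull 0.19 [0.5385 0.211  0.0916]
top opening_center 0.69 [0.5288 0.3033 0.102 ]
top opening_edge 0.9 [0.5382 0.2126 0.0927]
top jar 0.68 [ 0.5414 -0.0891  0.0033]
top stamp 0.71 [ 0.414  -0.087   0.0034]
top twine 0.86 [0.7557 0.1622 0.0055]
```

View pics/scene0.png

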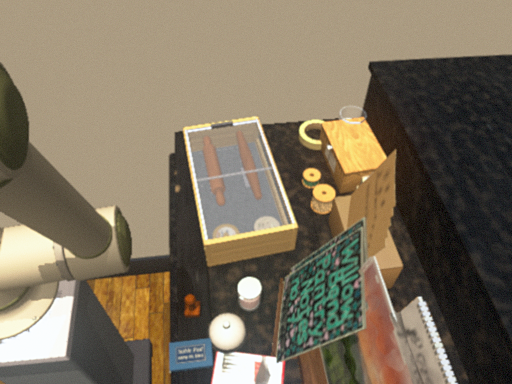

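View pics/top0.png

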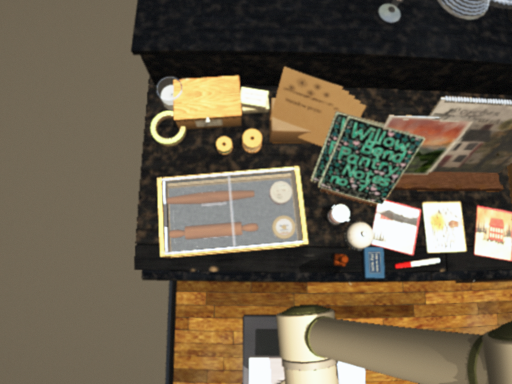

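The scene shows the showcase with its open half at upper left. The knob pin is the nearer one: in the top picture it runs from about (170,234) to (257,228), and the pull is at the left end. I'll measure the axes next.

```bash
cat >> h.py <<'E'
def px2w(uv,c,z):
    K=np.array(c["K"]);k=float(c["k1"]);uv=np.array(uv,float).reshape(-1,1,2)
    n=cv2.undistortPoints(uv,K,np.array([k,0,0,0.])).reshape(-1,2)
    Rm=R.from_rotvec(np.ravel(c["rvec"])).as_matrix();o=-Rm.T@np.ravel(c["tvec"])
    d=np.c_[n,np.ones(len(n))]@Rm
    return o+d*((z-o[2])/d[:,2])[:,None]
E
python3 - <<'E'
from h import *
c=eyes.capture("top")
for l in["pin_center","tapered_center","showcase","pane_pull"]:
    for f in eyes.cut_out(l,c)[:2]:
        v,u=np.nonzero(f["mask"]); z={"pin_center":.067,"tapered_center":.065,"showcase":.099,"pane_pull":.109}[l]
        P=px2w(np.c_[u,v],c,z)[:,:2].astype(np.float32)
        if l=="showcase":
            Z=c["z_map"][v,u]; print("z0",np.mean(Z==0))
        r=cv2.minAreaRect(P); print(l,round(f["p"],2),len(u),(u.min(),u.max(),v.min(),v.max()),np.round(r[0],4),np.round(r[1],4),round(r[2],2))
# brown segmentation of pins
im=c["pixels"].astype(int); print(im[231,200],im[198,200],im[215,200])
m=((im[...,0]-im[...,2])>45)&((im[...,0])<190); m[:170]=0;m[250:]=0;m[:,:163]=0;m[:,268:]=0
n,L,S,C=cv2.connectedComponentsWithStats(m.astype(np.uint8))
for i in range(1,n):
    if S[i,4]>100:
        v,u=np.nonzero(L==i);P=px2w(np.c_[u,v],c,.067)[:,:2].astype(np.float32)
        r=cv2.minAreaRect(P);print(S[i],np.round(r[0],4),np.round(r[1],4),round(r[2],2), P.mean(0))
g=cv2.resize(c["pixels"][155:265,145:320],None,fx=4.5,fy=4.5,interpolation=cv2.INTER_CUBIC);cv2.imwrite("pics/top1.png",g[:,:,::-1])
E
```

```text
z0 0.004101512432709562
showcase 0.85 11703 (np.int64(157), np.int64(307), np.int64(166), np.int64(257)) [0.5367 0.2137] [0.216  0.3846] 5.62
z0 0.006944444444444444
showcase 0.32 144 (np.int64(334), np.int64(347), np.int64(254), np.int64(265)) [ 0.4126 -0.0722] [0.0345 0.0281] 89.99
pane_pull 0.89 4980 (np.int64(162), np.int64(235), np.int64(175), np.int64(252)) [0.531  0.2988] [0.1934 0.1842] 6.64
[191 146 116] [180 138 111] [149 151 150]
[232 191  22   8 140] [0.5875 0.1833] [0.0196 0.0576] 1.17 [0.5884021  0.18497358]
[167 192  62  12 501] [0.5764 0.3065] [0.0262 0.1686] 5.64 [0.5770257 0.2993763]
[235 223  23  12 106] [0.4942 0.1726] [0.0296 0.0593] 0.76 [0.49678674 0.1750153 ]
[169 224  63  15 460] [0.4846 0.2967] [0.031  0.1668] 5.29 [0.48461065 0.28967553]
```

View pics/top1.png

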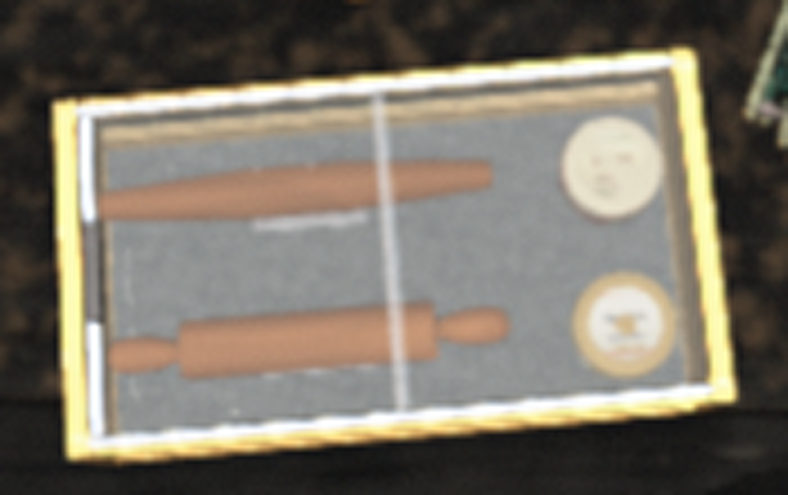

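The knob pin is in the -x cradle, running from crop pixel (108,355) to (508,325). The pull is at crop (92,270), and the yaw is about 5.9°. Turning 12° and travelling to the pull.

Call:
move_arm:
  rows:
    - [[0, 0, 0], [0, 0, 6], -1]
    - [[0.37, -0.72, 0], [0, 0, 6], -1]
    - [[0.37, -0.72, 0], [0, 0, 0], -1]
    - [[0.37, -0.72, 0], [0, 0, 0], -1]
    - [[0.37, -0.72, 0], [0, 0, 0], -1]
    - [[0.37, -0.72, 0], [0, 0, 0], -1]
    - [[0.37, -0.72, 0], [0, 0, 0], -1]
    - [[0.37, -0.72, 0], [0, 0, 0], -1]

```text
time_s: 2.35
eef_pos: [0.268, -0.2567, 0.2469]
tool_rot: [3.137, 0.16, 0.0]
wrist_force: [0.6, 0.2, 0.2]
finger_gap: 0.0881
grasp_force: 0.0
```

Call:
move_arm:
  rows:
    - [[0.37, -0.72, 0], [0, 0, 0], 0]
    - [[0.37, -0.72, 0], [0, 0, 0], 0]
    - [[0.37, -0.72, 0], [0, 0, 0], 0]
    - [[0.37, -0.72, 0], [0, 0, 0], 0]
    - [[0.37, -0.72, 0], [0, 0, 0], 0]
    - [[0.37, -0.72, 0], [0, 0, 0], 0]
    - [[0.37, -0.72, 0], [0, 0, 0], 0]
    - [[0.37, -0.72, 0], [0, 0, 0], 0]

```text
time_s: 3.15
eef_pos: [0.3859, 0.0452, 0.247]
tool_rot: [3.137, 0.161, 0.001]
wrist_force: [0.1, -0.8, 0.6]
finger_gap: 0.0442
grasp_force: 0.0
```

Call:
move_arm:
  rows:
    - [[0.37, -0.72, 0], [0, 0, 0], 0]
    - [[0.37, -0.72, 0], [0, 0, 0], 0]
    - [[0.37, -0.72, 0], [0, 0, 0], 0]
    - [[0.37, -0.72, 0], [0, 0, 0], 0]
    - [[0.37, -0.72, 0], [0, 0, 0], 0]
    - [[0.37, -0.72, 0], [0, 0, 0], 0]
    - [[0.37, -0.72, 0], [0, 0, 0], 0]
    - [[0.37, -0.72, 0], [0, 0, 0], 0]

```text
time_s: 3.95
eef_pos: [0.5037, 0.3468, 0.2467]
tool_rot: [-3.137, -0.161, -0.0]
wrist_force: [-0.4, -0.1, -0.5]
finger_gap: 0.0441
grasp_force: 0.0
```

```bash
cat >> h.py <<'E'
O=np.array([.538,.2125,0]);A=R.from_euler('z',5.9,degrees=True)
def own(p): return A.inv().apply(np.array(p)-O)
def tool():
    s=st();T=R.from_rotvec(s["tool_rot"]);print("own tcp",own(s["eef_pos"]).round(4),"own tool axes (cols)\n",(A.inv()*T).as_matrix().round(3));return s
E
python3 - <<'E'
from h import *
tool()
c=eyes.capture("top");save(c,"t2.png")
f=lambda a,z:px2w(np.array(a)/4.5+[145,155],c,z)
for n,a,z in[("pin",[[108,355],[508,325],[180,322],[182,377],[434,303],[440,359]],.067),("frame",[[53,100],[67,460],[692,48],[737,400]],.099),("pull",[[92,222],[92,322]],.105),("edge",[[378,95],[402,408]],.093)]:
    print(n,own(f(a,z)).round(4).tolist())
c=eyes.capture("scene");save(c,"s2.png")
for l in["pin_center","pin_end_open","pin_end_covered","pane_pull","opening_edge"]:
    for d in eyes.landmark_of(l,c)[:1]: print(l,round(d["p"],2),own(w(d["xyz"],c)).round(4))
E
```

```text
{'time_s': 3.95, 'joint_pos': [0.41, 0.491, 1.115, -0.0, 1.536, 1.878], 'eef_pos': [0.504, 0.347, 0.247], 'tool_rot': [-3.137, -0.161, -0.0], 'wrist_force': [-0.421, -0.143, -0.451], 'finger_gap': 0.044, 'grasp_force': 0.0}
own tcp [-0.0203  0.1371  0.2467] own tool axes (cols)
 [[ 1. -0.  0.]
 [-0. -1. -0.]
 [ 0.  0. -1.]]
pin [[-0.044, 0.1725, 0.067], [-0.0472, -0.0673, 0.067], [-0.028, 0.1282, 0.067], [-0.0609, 0.129, 0.067], [-0.03, -0.0244, 0.067], [-0.0637, -0.025, 0.067]]
frame [[0.1075, 0.1923, 0.099], [-0.1059, 0.193, 0.099], [0.1051, -0.1925, 0.099], [-0.1061, -0.193, 0.099]]
pull [[0.03, 0.1708, 0.105], [-0.0286, 0.1735, 0.105]]
edge [[0.0945, -0.0019, 0.093], [-0.0924, -0.0006, 0.093]]
pane_pull 0.62 [0.0021 0.175  0.1007]
opening_edge 0.66 [ 0.006  -0.0005  0.0874]
```

Call:
move_arm:
  rows:
    - [[0.42, -0.7, 0], [0, 0, 0], 0]
    - [[0, 0, 0.7], [0, 0, 0], 0]
    - [[0, 0, 0.7], [0, 0, 0], 0]
    - [[0, 0, 0.7], [0, 0, 0], 0]
    - [[0, 0, 0.5], [0, 0, 0], 0]
    - [[0, 0, 0.13], [0, 0, 0], 0]
    - [[0, 0, 0], [0, 0, 0], 1]
    - [[0, 0, 0], [0, 0, 0], 1]

```text
time_s: 5.1
eef_pos: [0.5214, 0.3819, 0.1121]
tool_rot: [-3.136, -0.16, -0.004]
wrist_force: [0.3, -0.0, 0.5]
finger_gap: 0.0302
grasp_force: 0.0
```

Call:
move_arm:
  rows:
    - [[0, 0, 0], [0, 0, 0], 1]
    - [[0, 0, 0], [0, 0, 0], 1]
    - [[0, 0, 0], [0, 0, 0], 1]

```text
time_s: 5.4
eef_pos: [0.5209, 0.3821, 0.1112]
tool_rot: [-3.137, -0.161, -0.002]
wrist_force: [-1.1, -0.1, 3.5]
finger_gap: 0.0093
grasp_force: 30.0
```

Call:
move_arm:
  rows:
    - [[0, 0.1, 0], [0, 0, 0], 1]
    - [[0, 0.3, 0], [0, 0, 0], 1]
    - [[0, 0.5, 0], [0, 0, 0], 1]
    - [[0, 0.5, 0], [0, 0, 0], 1]
    - [[0, 0.5, 0], [0, 0, 0], 1]
    - [[0, 0.5, 0], [0, 0, 0], 1]
    - [[0, 0.4, 0], [0, 0, 0], 1]
    - [[0, 0.3, 0], [0, 0, 0], 1]

```text
time_s: 6.2
eef_pos: [0.5365, 0.2264, 0.1112]
tool_rot: [-3.137, -0.159, -0.001]
wrist_force: [-2.6, 2.4, 7.0]
finger_gap: 0.0094
grasp_force: 30.0
```

Call:
move_arm:
  rows:
    - [[0, 0.2, 0], [0, 0, 0], 1]
    - [[0, 0.12, 0], [0, 0, 0], 1]
    - [[0, 0.08, 0], [0, 0, 0], 1]
    - [[0, 0.06, 0], [0, 0, 0], 1]
    - [[0, 0.04, 0], [0, 0, 0], 1]
    - [[0, 0, 0], [0, 0, 0], 1]

```text
time_s: 6.8
eef_pos: [0.5382, 0.2088, 0.1112]
tool_rot: [-3.125, -0.161, -0.003]
wrist_force: [-3.2, 35.1, 4.7]
finger_gap: 0.0091
grasp_force: 30.0
```

```bash
python3 -c "
from h import *
tool()"
```

```text
{'time_s': 6.8, 'joint_pos': [0.16, 0.554, 1.424, 0.013, 1.16, 1.622], 'eef_pos': [0.538, 0.209, 0.111], 'tool_rot': [-3.125, -0.161, -0.003], 'wrist_force': [-3.17, 35.13, 4.657], 'finger_gap': 0.009, 'grasp_force': 30.041}
own tcp [-0.0002 -0.0037  0.1112] own tool axes (cols)
 [[ 1.    -0.     0.002]
 [-0.    -1.     0.012]
 [ 0.002 -0.012 -1.   ]]
```

Call:
move_arm:
  rows:
    - [[0, -0.06, 0], [0, 0, 0], 1]
    - [[0, 0, 0], [0, 0, 0], -0.13]
    - [[0, 0, 0], [0, 0, 0], -0.13]
    - [[0, 0, -0.1], [0, 0, 0], -0.13]
    - [[0, 0, -0.6], [0, 0, 0], -0.13]
    - [[0, 0, -0.6], [0, 0, -8], -0.13]
    - [[0, 0, -0.3], [0, 0, -8], -0.13]
    - [[0, 0, 0], [0, 0, -8], -0.13]

```text
time_s: 7.6
eef_pos: [0.5397, 0.2054, 0.193]
tool_rot: [3.033, 0.817, 0.007]
wrist_force: [0.2, 0.9, -1.5]
finger_gap: 0.0498
grasp_force: 0.0
```

Call:
move_arm:
  rows:
    - [[0, 0, 0], [0, 0, -8], -0.13]
    - [[0, 0, 0], [0, 0, -8], -0.13]
    - [[0, 0, 0], [0, 0, -8], -0.13]
    - [[0, 0, 0], [0, 0, -8], -0.13]
    - [[0, 0, 0], [0, 0, -8], -0.13]
    - [[0, 0, 0], [0, 0, -8], -0.13]
    - [[0, 0, 0], [0, 0, -8], -0.13]
    - [[0, 0, 0], [0, 0, -8], -0.13]

```text
time_s: 8.4
eef_pos: [0.5388, 0.2052, 0.1904]
tool_rot: [2.139, 2.3, -0.001]
wrist_force: [-0.2, -0.5, -0.3]
finger_gap: 0.0494
grasp_force: 0.0
```

Call:
move_arm:
  rows:
    - [[0.4, -0.3, 0], [0, 0, -2], -0.13]
    - [[0.45, -0.3, 0], [0, 0, 0], -0.13]
    - [[0.4, -0.3, 0], [0, -6, 0], -0.13]
    - [[0, 0, 0], [0, -6, 0], -0.13]
    - [[0, 0, 0], [0, 0, 0], -0.13]

```text
time_s: 8.9
eef_pos: [0.4877, 0.2653, 0.1901]
tool_rot: [1.992, 2.213, -0.211]
wrist_force: [-0.2, -0.4, 0.2]
finger_gap: 0.0498
grasp_force: 0.0
```

```bash
python3 - <<'E'
from h import *
tool()
c=eyes.capture("scene")
for l in["pin_center","pin_end_open","pin_end_covered","pane_pull","opening_edge","tapered_center","opening_center"]:
    for d in eyes.landmark_of(l,c)[:1]: print(l,round(d["p"],2),own(w(d["xyz"],c)).round(4))
g=cv2.resize(c["pixels"][90:290,150:350],None,fx=3,fy=3,interpolation=cv2.INTER_CUBIC);cv2.imwrite("pics/s3.png",g[:,:,::-1])
E
```

```text
{'time_s': 8.9, 'joint_pos': [0.374, 0.477, 1.325, -0.206, 1.401, 0.31], 'eef_pos': [0.488, 0.265, 0.19], 'tool_rot': [1.992, 2.213, -0.211], 'wrist_force': [-0.244, -0.435, 0.161], 'finger_gap': 0.05, 'grasp_force': 0.0}
own tcp [-0.0446  0.0577  0.1901] own tool axes (cols)
 [[-0.002  1.     0.   ]
 [ 0.978  0.002 -0.209]
 [-0.209 -0.    -0.978]]
pin_center 0.84 [-0.044   0.0466  0.0636]
pin_end_open 0.58 [-0.0428  0.1659  0.066 ]
pane_pull 0.92 [0.0035 0.0003 0.1023]
opening_edge 0.73 [ 0.0048 -0.0011  0.0866]
tapered_center 0.6 [0.0516 0.0512 0.0639]
opening_center 0.97 [0.001  0.0893 0.0957]
```

View pics/s3.png

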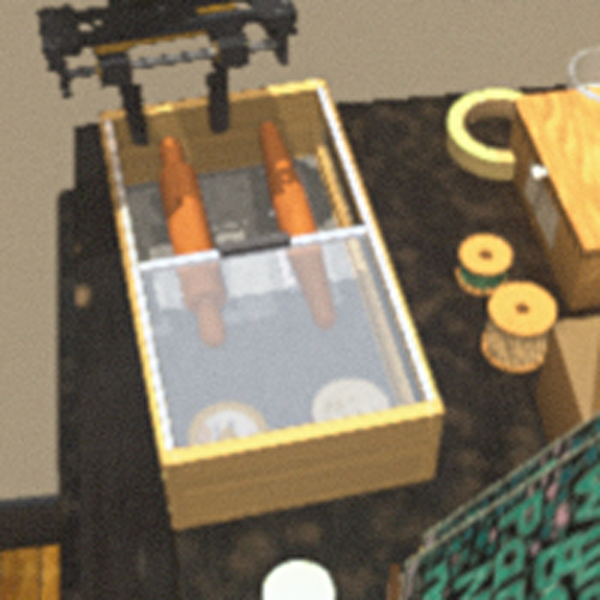

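The pane is fully aside, with the pull at crop (253,245), and the gripper straddles the knob pin line. Descending.

Call:
move_arm:
  rows:
    - [[0.58, 0, 0], [0, 0, 0], -0.13]
    - [[0, 0, 0.6], [0, 0, 0], -0.13]
    - [[0, 0, 0.6], [0, 0, 0], -0.13]
    - [[0, 0, 0.5], [0, 0, 0], -0.13]
    - [[0, 0, 0.4], [0, 0, 0], -0.13]
    - [[0, 0, 0.3], [0, 0, 0], -0.13]
    - [[0, 0, 0.13], [0, 0, 0], -0.13]
    - [[0, 0, 0], [0, 0, 0], -0.13]

```text
time_s: 10.1
eef_pos: [0.488, 0.2657, 0.0601]
tool_rot: [1.997, 2.211, -0.211]
wrist_force: [-0.3, 0.1, 0.7]
finger_gap: 0.05
grasp_force: 0.0
```

```bash
python3 - <<'E'
from h import *
tool()
c=eyes.capture("scene")
g=cv2.resize(c["pixels"][90:230,160:310],None,fx=4,fy=4,interpolation=cv2.INTER_CUBIC);cv2.imwrite("pics/s4.png",g[:,:,::-1])
E
```

```text
{'time_s': 10.1, 'joint_pos': [0.374, 0.629, 1.477, -0.226, 1.104, 0.381], 'eef_pos': [0.488, 0.266, 0.06], 'tool_rot': [1.997, 2.211, -0.211], 'wrist_force': [-0.279, 0.063, 0.703], 'finger_gap': 0.05, 'grasp_force': 0.0}
own tcp [-0.0443  0.0581  0.0601] own tool axes (cols)
 [[ 0.001  1.    -0.001]
 [ 0.978 -0.001 -0.208]
 [-0.208 -0.001 -0.978]]
```

View pics/s4.png

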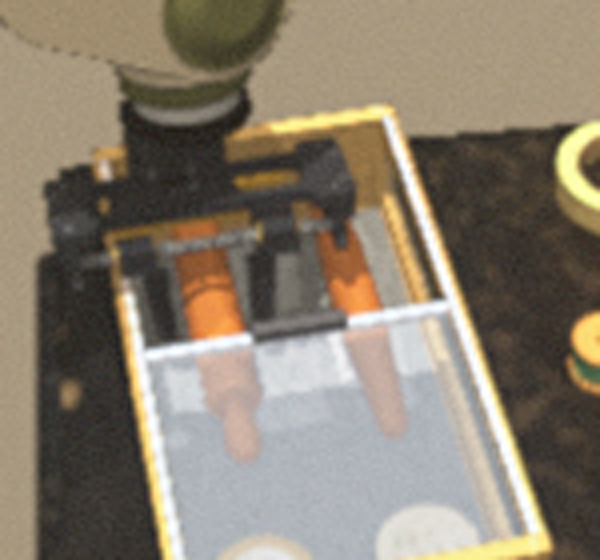

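The fingers are on both sides of the barrel (left at crop 155,310; right at 262,290; pin at 208,300), with no contact force. Closing.

Call:
move_arm:
  rows:
    - [[0, 0, 0], [0, 0, 0], 0.1]
    - [[0, 0, 0], [0, 0, 0], 1]
    - [[0, 0, 0], [0, 0, 0], 1]
    - [[0, 0, 0], [0, 0, 0], 1]
    - [[0, 0, 0], [0, 0, 0], 1]

```text
time_s: 10.65
eef_pos: [0.4879, 0.2663, 0.0612]
tool_rot: [1.996, 2.211, -0.209]
wrist_force: [-3.5, 0.0, 6.4]
finger_gap: 0.0348
grasp_force: 30.0
```

Call:
move_arm:
  rows:
    - [[0, 0, -0.06], [0, 3, 0], 1]
    - [[0, 0, -0.06], [0, 3, 0], 1]
    - [[0.01, 0, -0.06], [0, 3, 0], 1]
    - [[0.01, 0, -0.06], [0, 3, 0], 1]
    - [[0.01, 0, -0.06], [0, 3, 0], 1]
    - [[0.01, 0, -0.06], [0, 0, 0], 1]

```text
time_s: 11.25
eef_pos: [0.488, 0.2688, 0.0785]
tool_rot: [-2.08, -2.301, -0.055]
wrist_force: [-0.6, 0.9, -1.3]
finger_gap: 0.0351
grasp_force: 30.0
```

```bash
python3 - <<'E'
from h import *
tool()
for n in("scene","top"):
    c=eyes.capture(n)
    for l in["pin_center","pin_end_open","pin_end_covered","tapered_center"]:
        for d in eyes.landmark_of(l,c)[:1]: print(n,l,round(d["p"],2),own(w(d["xyz"],c)).round(4))
    if n=="scene": g=cv2.resize(c["pixels"][90:230,160:310],None,fx=4,fy=4,interpolation=cv2.INTER_CUBIC);cv2.imwrite("pics/s5.png",g[:,:,::-1])
E
```

```text
{'time_s': 11.25, 'joint_pos': [0.268, 0.563, 1.529, 0.06, 1.041, 0.137], 'eef_pos': [0.488, 0.269, 0.078], 'tool_rot': [-2.08, -2.301, -0.055], 'wrist_force': [-0.55, 0.88, -1.314], 'finger_gap': 0.035, 'grasp_force': 29.993}
own tcp [-0.044   0.0611  0.0785] own tool axes (cols)
 [[ 0.002  1.     0.   ]
 [ 0.999 -0.002  0.053]
 [ 0.053  0.    -0.999]]
scene pin_center 0.91 [-0.0452  0.0476  0.0804]
scene pin_end_open 0.42 [0.048  0.0492 0.0622]
scene pin_end_covered 0.47 [-0.1501 -0.2948  0.0011]
scene tapered_center 0.69 [0.0507 0.0524 0.0638]
top pin_end_open 0.49 [-0.0435  0.175   0.1138]
```

View pics/s5.png

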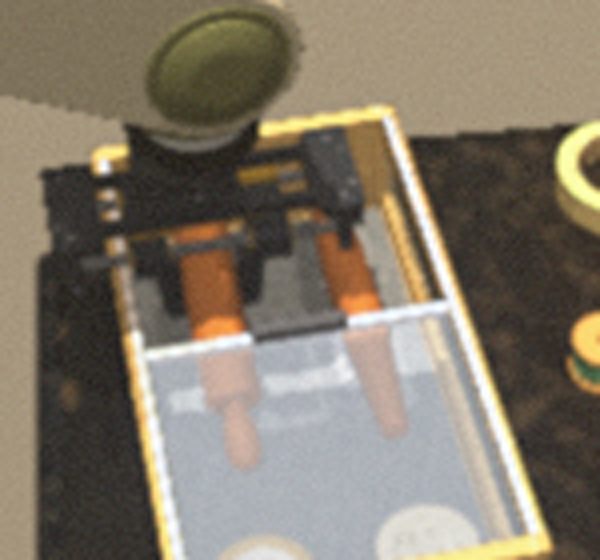

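The pin is off its rests and tilting with the gripper: its covered handle is at crop (240,450), clear below the pane, and the tapered pin is untouched. Tilting on to 30°, then drawing it out along its axis.

Call:
move_arm:
  rows:
    - [[0.03, 0, -0.05], [0, 3, 0], 1]
    - [[0.03, 0, -0.05], [0, 3, 0], 1]
    - [[0.03, 0, -0.05], [0, 3, 0], 1]
    - [[0.03, 0, -0.05], [0, 3, 0], 1]
    - [[0.03, 0, -0.05], [0, 3, 0], 1]
    - [[0, 0, 0], [0, 0, 0], 1]

```text
time_s: 12.35
eef_pos: [0.4874, 0.2743, 0.0918]
tool_rot: [-1.939, -2.146, -0.307]
wrist_force: [-0.7, -0.3, -1.0]
finger_gap: 0.0352
grasp_force: 30.0
```

```bash
python3 - <<'E'
from h import *
tool()
c=eyes.capture("scene")
for l in["pin_center","pin_end_open","pin_end_covered"]:
    for d in eyes.landmark_of(l,c)[:1]: print(l,round(d["p"],2),own(w(d["xyz"],c)).round(4))
g=cv2.resize(c["pixels"][90:230,160:310],None,fx=4,fy=4,interpolation=cv2.INTER_CUBIC);cv2.imwrite("pics/s6.png",g[:,:,::-1])
E
```

```text
{'time_s': 12.35, 'joint_pos': [0.162, 0.536, 1.58, 0.367, 1.037, -0.129], 'eef_pos': [0.487, 0.274, 0.092], 'tool_rot': [-1.939, -2.146, -0.307], 'wrist_force': [-0.735, -0.264, -1.039], 'finger_gap': 0.035, 'grasp_force': 29.993}
own tcp [-0.044   0.0666  0.0918] own tool axes (cols)
 [[ 0.002  1.     0.   ]
 [ 0.951 -0.002  0.309]
 [ 0.309 -0.    -0.951]]
pin_center 0.8 [-0.0453  0.0563  0.0884]
pin_end_open 0.2 [-0.1532 -0.2953  0.0003]
pin_end_covered 0.42 [ 0.2179 -0.08   -0.0041]
```

View pics/s6.png

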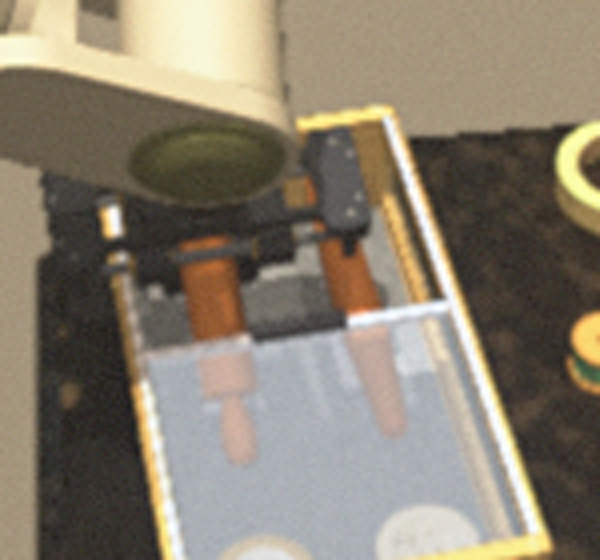

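The pin is now at a 30° slant below the edge, with no contact force. Drawing it out along its axis.

Call:
move_arm:
  rows:
    - [[0.1, 0, -0.02], [0, 0, 0], 1]
    - [[0.2, 0, -0.04], [0, 0, 0], 1]
    - [[0.3, 0, -0.06], [0, 0, 0], 1]
    - [[0.3, 0, -0.06], [0, 0, 0], 1]
    - [[0.3, 0, -0.06], [0, 0, 0], 1]
    - [[0.3, 0, -0.06], [0, 0, 0], 1]
    - [[0.3, 0, -0.06], [0, 0, 0], 1]
    - [[0.2, 0, -0.04], [0, 0, 0], 1]

```text
time_s: 13.35
eef_pos: [0.4777, 0.3649, 0.1426]
tool_rot: [-1.937, -2.149, -0.308]
wrist_force: [0.7, -0.2, -1.1]
finger_gap: 0.0351
grasp_force: 30.0
```

```bash
python3 - <<'E'
from h import *
tool()
for n in("scene","top"):
    c=eyes.capture(n)
    for l in["pin_center","pin_end_open","pin_end_covered"]:
        for d in eyes.landmark_of(l,c)[:1]: print(n,l,round(d["p"],2),own(w(d["xyz"],c)).round(4))
    if n=="scene": g=cv2.resize(c["pixels"][90:230,160:310],None,fx=4,fy=4,interpolation=cv2.INTER_CUBIC);cv2.imwrite("pics/s7.png",g[:,:,::-1])
E
```

```text
{'time_s': 13.35, 'joint_pos': [0.33, 0.515, 1.432, 0.337, 1.143, 0.093], 'eef_pos': [0.478, 0.365, 0.143], 'tool_rot': [-1.937, -2.149, -0.308], 'wrist_force': [0.674, -0.173, -1.124], 'finger_gap': 0.035, 'grasp_force': 29.993}
own tcp [-0.0444  0.1578  0.1426] own tool axes (cols)
 [[-0.001  1.     0.001]
 [ 0.951  0.001  0.309]
 [ 0.309  0.001 -0.951]]
scene pin_center 0.6 [-0.043   0.1466  0.1391]
scene pin_end_open 0.26 [ 0.0035 -0.0019 -0.003 ]
scene pin_end_covered 0.78 [-0.0461  0.0417  0.0828]
top pin_center 0.24 [0.0015 0.0006 0.0923]
top pin_end_open 0.85 [-0.0396  0.2512  0.2012]
top pin_end_covered 0.61 [-0.0278 -0.2957  0.0024]
```

View pics/s7.png

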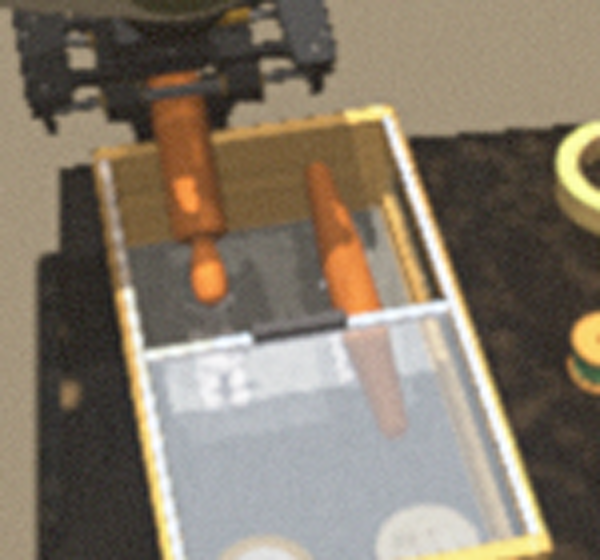

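The covered end is free of the edge, at crop (208,290), own (0.042, 0.083). Lifting, then levelling by -29.5°.

Call:
move_arm:
  rows:
    - [[0.08, 0, -0.24], [0, 0, 0], 1]
    - [[0.15, 0, -0.48], [0, 0, 0], 1]
    - [[0.15, 0, -0.48], [0, 0, 0], 1]
    - [[0.15, 0, -0.48], [0, 0, 0], 1]
    - [[0.12, 0, -0.4], [0, -5, 0], 1]
    - [[0.08, 0, -0.4], [0, -6, 0], 1]
    - [[0.03, 0, -0.4], [0, -6, 0], 1]
    - [[0, 0, -0.3], [0, -6, 0], 1]

```text
time_s: 14.55
eef_pos: [0.4785, 0.36, 0.3091]
tool_rot: [2.06, 2.278, -0.089]
wrist_force: [0.4, -0.1, -1.6]
finger_gap: 0.035
grasp_force: 30.0
```

Call:
move_arm:
  rows:
    - [[0, 0, -0.1], [0, -4, 0], 1]
    - [[0, 0, 0], [0, -2.5, 0], 1]
    - [[0, 0, 0], [0, 0, 0], 1]
    - [[0, 0, 0], [0, 0, 0], 1]
    - [[0, 0, 0], [0, 0, 0], 1]

```text
time_s: 15.05
eef_pos: [0.4784, 0.3603, 0.3114]
tool_rot: [2.002, 2.216, -0.2]
wrist_force: [0.9, -0.6, -1.9]
finger_gap: 0.035
grasp_force: 30.0
```

```bash
python3 - <<'E'
from h import *
tool()
for n in("scene","top"):
    c=eyes.capture(n); save(c,n+"8.png")
    for l in["pin_center","pin_end_open","pin_end_covered","tapered_center","jar","stamp","twine","pane_pull"]:
        for d in eyes.landmark_of(l,c)[:1]: print(n,l,round(d["p"],2),own(w(d["xyz"],c)).round(4),w(d["xyz"],c).round(3))
    for f in eyes.cut_out("pin_center",c)[:1]:
        v,u=np.nonzero(f["mask"]);z=c["z_map"][v,u];k=z>0;u,v,z=u[k],v[k],z[k]
        n2=cv2.undistortPoints(np.c_[u,v].astype(float).reshape(-1,1,2),np.array(c["K"]),np.array([float(c["k1"]),0,0,0])).reshape(-1,2)
        P=own(w(np.c_[n2*z[:,None],z],c));b=np.round(P[:,1]/.02)*.02
        P=P[(abs(P[:,2]-np.median(P[:,2]))<.06)];b=np.round(P[:,1]/.02)*.02
        print(n,f["p"],len(u),[(round(q,2),int((b==q).sum()),P[b==q][:,2].min().round(3),P[b==q][:,2].max().round(3)) for q in np.unique(b)])
E
```

```text
{'time_s': 15.05, 'joint_pos': [0.522, 0.49, 0.948, -0.186, 1.783, 0.389], 'eef_pos': [0.478, 0.36, 0.311], 'tool_rot': [2.002, 2.216, -0.2], 'wrist_force': [0.946, -0.592, -1.865], 'finger_gap': 0.035, 'grasp_force': 29.994}
own tcp [-0.0441  0.1532  0.3114] own tool axes (cols)
 [[ 0.002  1.    -0.   ]
 [ 0.98  -0.002 -0.198]
 [-0.198  0.    -0.98 ]]
scene pin_end_open 0.74 [-0.0413  0.2657  0.3155] [0.47  0.473 0.316]
scene pin_end_covered 0.95 [-0.0431  0.0247  0.3145] [0.493 0.233 0.315]
scene tapered_center 0.92 [0.0511 0.0507 0.0674] [0.584 0.268 0.067]
scene jar 0.6 [-0.0264 -0.2975 -0.0037] [ 0.542 -0.086 -0.004]
scene stamp 0.33 [ 2.900e-03 -1.000e-04  1.006e-01] [0.541 0.213 0.101]
scene twine 0.59 [ 0.2177 -0.0806 -0.0017] [ 0.763  0.155 -0.002]
scene pane_pull 0.88 [ 0.0017 -0.0026  0.1013] [0.54  0.21  0.101]
scene 0.75 848 [(np.float64(0.02), 47, np.float64(0.305), np.float64(0.325)), (np.float64(0.04), 70, np.float64(0.304), np.float64(0.327)), (np.float64(0.06), 80, np.float64(0.303), np.float64(0.331)), (np.float64(0.08), 134, np.float64(0.304), np.float64(0.334)), 
[... 1009 characters left out ...]
top twine 0.82 [ 0.2108 -0.0744  0.0046] [0.755 0.16  0.005]
top pane_pull 0.88 [-0.0004 -0.005   0.1055] [0.538 0.207 0.105]
top 0.84 1005 [(np.float64(0.02), 15, np.float64(0.316), np.float64(0.327)), (np.float64(0.04), 105, np.float64(0.315), np.float64(0.331)), (np.float64(0.06), 82, np.float64(0.314), np.float64(0.33)), (np.float64(0.08), 190, np.float64(0.306), np.float64(0.338)), (np.float64(0.1), 177, np.float64(0.314), np.float64(0.338)), (np.float64(0.12), 178, np.float64(0.317), np.float64(0.339)), (np.float64(0.14), 180, np.float64(0.315), np.float64(0.339)), (np.float64(0.16), 54, np.float64(0.325), np.float64(0.338)), (np.float64(0.18), 1, np.float64(0.323), np.float64(0.323))]
```

View pics/scene8.png

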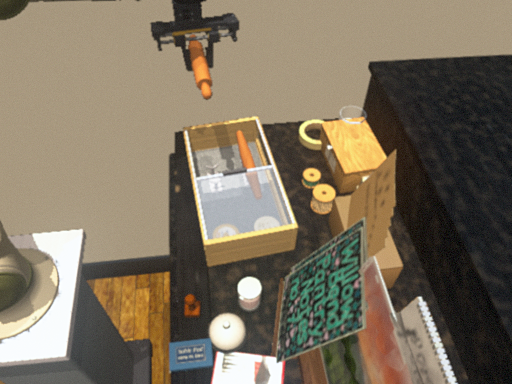

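The pin hangs level from about (195,45) to (207,92), with both ends at z ≈ 0.315. The pane is aside and the tapered pin and bystanders are in place. Handing in.

```bash
python3 -c "
from h import *
print(np.abs(monitor.get_state()['qd']).max()); print(job_done())"
```

```text
0.0011720086317994903
the job is handed in; nothing more can be done
None
```

The job is handed in: the pane is fully aside, and the knob-handled pin is out and held level and still with its axis about 0.315 m above the counter. The tapered pin and the other things on the counter showed no movement in the last pictures.

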